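# Lock the weight slabs of a loading beam with a pin

### The arm

A 6-joint arm with a two-finger parallel gripper is mounted at the origin on the work surface. World frame = base frame: x ahead of the robot, y to its left, z up, the work surface at z = 0. Lengths are in m, angles in rad, forces in N, time in s.
With the tool pointing down it reaches from about 0.275 to 0.875 m from the base axis. Payload 12.5 kg.
Tool frame: the origin (TCP) lies between the finger pads; the fingertips stand 14 mm ahead of it and the grasp point (between the pads) lies 5 mm behind it (tcp_to_tips is the distance from the TCP to the fingertips, in m); z points along the fingers, y is the line along which they close (so a half turn about z gives the same grasp; the last joint's range is limited). The gripper opens to 85 mm and grips with 20 to 120 N. Pads are 22 mm wide; open, the fingers measure 114 mm over their backs; the gripper's body (76 mm by 85 mm) begins 54 mm behind the grasp point. The pads swing forward as they close: fully open they stand 13 mm farther back than shut.
Start: joints at [1.226, 0.351, 1.652, -0, 1.139, -0.085], TCP at [0.141, 0.532, 0.224] pointing down, gripper open.
Joint ranges: [-2.75, 2.75], [-0.79, 2.1], [0.01, 2.65], [-1.57, 4.71], [0.07, 3.14], [-2.87, 2.87]. Speed limits (rad/s): [2.22, 2.22, 2.79, 3.14, 3.14, 3.14].

### API

Orientations are given as a rotation vector (axis times angle).
In Python, from plant import * gives the robot as it stands.
- The arm moves only by the tool carry_out, never from a script. Its argument "motion" is a list of rows, each a list of 5 numbers: the finger opening in cm, from 0 to 8.54, then the shift along the tool's x, y, z in cm, then the turn about the tool's z in rad. A call has 1 to 5 rows; each row shifts and turns the commanded pose from where the row before left it, along the tool's axes as they then stand; what a row does not reach is not made up. A row lasts 1/8 s, in which the tool goes at most 62.5 mm and 10.7 degrees, less where a joint would pass 70% of its speed; a pose out of reach is approached as far as the arm can. A call with a gripper value outside its range is refused whole. The fingers move at their own pace and stop on an object; "newtons" is the grip in N (left out, the last holds). Time passes only in rows, so rows that do not move let the fingers close. It gives the time, the measured TCP pose, the force, the opening and the grip force at its end, in the units of the state.
- observe(): the state, without advancing time (a new reading comes with each control period).
- capture(name): name is "side" or "top"; returns the picture (420x560x3 uint8, red, green, blue); there is no depth.
- get_calibration(name): a dict with "mtx" (3x3 intrinsics, pixels), "rvec" (rotation vector, rad) and "tvec" (3), from world to camera coordinates, as OpenCV has them. Camera axes: x right, y down, z forward; pixel columns grow to the right and rows downward; lengths in m; the calibration is good to about 2 mm. A picture is of the moment at which its call begins. get_calibration takes no time and is no camera call.
- sign_off(): hands the job in; it is judged then, once.
Trained networks look in the newest picture that a camera, given by its name, has taken for a name from the list of things; names that differ only in an ending like _2 or _b are one class to them, and where a whole thing is asked for, a point or a joint stands for the part that bears it (a point fixed in the world has none). Each returns a list of dicts, best first, with "score" (0 to 1); they miss things now and then, are a little off and sometimes report something else, mostly with a low value. They report only what shows in the picture. A call takes as long as a camera call.
- boxes_of(label, camera): "position" ([row, column] in pixels, amid what is visible of it).
- outline_of(label, camera): "region" (420x560 bool, what is visible of it) and "position" ([row, column] in pixels, amid what is visible of it).
The state is a dict: "time_s": time; "joints": joint angles; "dq": joint speeds; "joint_efforts": joint torques, N m; "eef_pos": TCP position; "tcp_rot": TCP orientation; "force": force on the tool from outside, world axes, zero at the start; "wrist_torque": the same for the moment, N m; "gripper_width": finger opening in m; "grip_force": force on a finger pad.
Only numpy, scipy, OpenCV 4.12 (cv2) and the standard library are available. Lean on these libraries where they do the work, as an engineer would, in place of code of your own. Each camera call takes 0.05 s, during which the arm holds its last target. There are 200 camera calls.

### The job

Three loose steel weight slabs lie out of line, one on another, in the open carriage on the loading beam. Push them gently home against the carriage's end stop so that their holes line up, then take the long flat-headed locking pin from the wooden stand and pass it down through all three slabs into the carriage until its collar rests on the top slab, and let go. Be gentle: the beam and its carriage must never feel more than 40 N, and leave the short round-headed pin, the larger knob weight and the glass jar where they stand.

Things in the scene. Friction and masses are not known exactly. Their poses are not given: they have to be found in the camera images.
- beam: Fixed steel bar along its x, 310 x 30 mm, top 35 mm above the bench, on two feet 90 mm wide. Origin: on the bench under the bar's middle mark, z up. A carriage (an open tray for slabs) is clamped on the bar. Its place is NOT measured: along x it sits up to 16 mm either side of the middle mark (unknown shift s); across, it is exact. The clamp does not slip.
- tray_mark (a point): Point on beam x 0, y 0, 59 mm above the bench, at tray floor height. True bore: s along x from here, 14 mm wide, chamfered, straight down through the 24 mm floor. Floor spans x -90 to +45, side walls 48 mm apart inside, 22 mm high; -x end open; end stop 24 mm high across the +x end, inner face at x +35.2 (add s to all x).
- stack_mark (a point): On beam x 0, y 0, 83 mm above bench: top of the three loose slabs in the tray. Each 70 (along x) x 46 x 8 mm dark steel, 150 g, 15 mm hole in its middle, 1 mm side play. They start at differing x, 4 to 48 mm short of the stop, trailing (-x) ends at beam x -67 to -55 (no s). At the stop their holes are over the bore. A tip let down behind them can push all three to +x (3 to 8 N; they may catch on the way).
- pin_head (a point): Centre of the flat-sided head of the long locking pin, z up along it. Head 30 (its x) x 16 (its y) x 40 mm high: grasp across the 16 mm. Below it a collar 24 mm wide, 4 mm thick (underside 24 mm below this point), then a 12 mm round shank 44 mm long, its last 4 mm tapering to a 9 mm tip. 130 g. Hangs by its collar in the stand. Seated, this point is 107 mm above the bench.
- stand: Fixed wooden pin stand, 70 mm (x) by 150 mm (y) by 52 mm high, with two 15 mm holes at y -40 and +40 mm; the long pin hangs in one, the short pin in the other. Origin: under its centre.
- shortpin_head (a point): Centre of the round head (26 mm in diameter, 25 mm high, the head's centre 68.5 mm above the bench) of a shorter pin in the stand. Not to be moved.
- weight_center (a point): Centre of the larger of two steel knob weights, 44 mm in diameter, 62 mm high, standing on the bench. Not to be moved.
- jar_center (a point): Centre of a glass jar, 64 mm in diameter, 90 mm high. Not to be moved.

How it is judged:
By the outcome, as a careful person would: the job done as asked, in the order asked, and still so for the second after the job is handed in, with the robot touching nothing.
It also fails if it takes over 64 s, if anything falls off the work surface, if the arm or the gripper's body presses on something with over 40 N, if the wrist force passes 120 N, or if a joint passes its speed limit or range.

## Working session

There is one attempt and no reset: what is moved stays moved. The work goes in short steps, Python scripts to look and compute and a tool call to move; the robot and the scene stay as the last step left them, time stands still between calls to the robot, and variables do not carry over. Pictures are saved under pics/ and viewed, at most 10 in all, crops included, and the job is handed in when it is done.

Besides the shell and the picture viewer there is one more tool, called after "Request:" by a JSON object that holds its "api" and its "payload", one argument or row to a line. carry_out: Moves the arm, as the interface text tells. Its arguments: {"type":"object","properties":{"motion":{"type":"array","items":{"type":"array","items":{"type":"number"}}},"newtons":{"type":"number"}},"required":["motion"]}

```bash
mkdir -p pics; ls
python3 - <<'E'
from plant import *
import cv2,numpy as np
for c in("side","top"):
    im=capture(c); cv2.imwrite(f"pics/{c}0.png",im[:,:,::-1])
    k=get_calibration(c); print(c,k)
    for n in["beam","stand","pin_head","shortpin_head","weight_center","jar_center","stack_mark","tray_mark"]:
        print(n,[(np.round(d["position"]),round(d["score"],2)) for d in boxes_of(n,c)][:3])
s=observe();print(s["eef_pos"],s["tcp_rot"],s["time_s"])
E
```

```text
pics
side {'mtx': array([[499.54286851,   0.        , 284.90212365],
       [  0.        , 499.54286851, 209.07678985],
       [  0.        ,   0.        ,   1.        ]]), 'rvec': array([ 0.86537677, -2.52869997,  1.06807382]), 'tvec': array([0.44125543, 0.35330554, 0.66939085])}
beam [(array([344., 235.]), 0.63)]
stand [(array([190., 394.]), 0.78)]
pin_head [(array([158., 404.]), 0.83), (array([181., 382.]), 0.45)]
shortpin_head [(array([182., 384.]), 0.45)]
weight_center [(array([186., 264.]), 0.66)]
jar_center [(array([296., 112.]), 0.87)]
stack_mark [(array([343., 239.]), 0.93)]
tray_mark [(array([345., 235.]), 0.94)]
top {'mtx': array([[504.19240295,   0.        , 275.01069403],
       [  0.        , 504.19240295, 204.33536952],
       [  0.        ,   0.        ,   1.        ]]), 'rvec': array([ 2.12678633, -2.1191737 ,  0.16172685]), 'tvec': array([-0.04661398,  0.62092006,  1.01044141])}
beam [(array([268., 182.]), 0.87)]
stand [(array([257., 403.]), 0.98)]
pin_head [(array([254., 424.]), 0.67)]
shortpin_head [(array([259., 388.]), 0.57)]
weight_center [(array([162., 320.]), 0.63)]
jar_center [(array([152., 142.]), 0.57)]
stack_mark [(array([264., 171.]), 0.58), (array([256., 402.]), 0.49)]
tray_mark [(array([268., 177.]), 0.9)]
[0.1412499  0.53153985 0.22390872] [-4.06997407e-01 -3.11509713e+00 -3.14372060e-05] 0.9
```

View pics/top0.png

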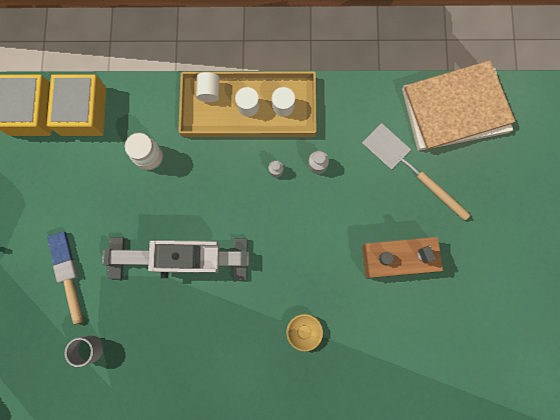

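View pics/side0.png

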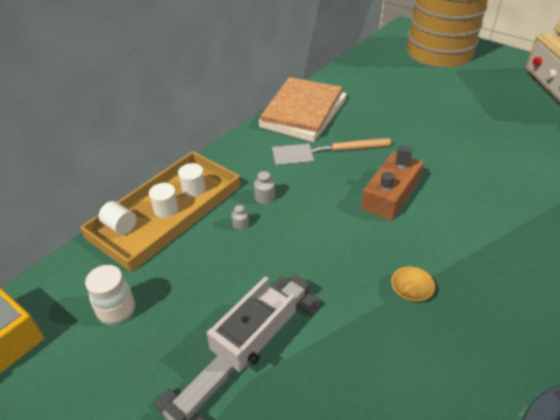

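```bash
cat > h.py <<'E'
import cv2,numpy as np
from plant import *
def pix(c,P):
    k=get_calibration(c); return cv2.projectPoints(np.atleast_2d(np.float64(P)),k["rvec"],k["tvec"],k["mtx"],None)[0].reshape(-1,2)
def ray(c,uv,z):
    k=get_calibration(c);R=cv2.Rodrigues(k["rvec"])[0];C=-R.T@k["tvec"]
    d=R.T@np.linalg.inv(k["mtx"])@np.array([uv[0],uv[1],1.]); return C+d*(z-C[2])/d[2]
E
python3 - <<'E'
from h import *
a=cv2.imread("pics/top0.png")[225:295,95:255]; b=cv2.imread("pics/side0.png")[265:420,150:330]
a=cv2.resize(a,(800,350),interpolation=cv2.INTER_CUBIC)
t=cv2.imread("pics/top0.png")[230:285,355:450]; t=cv2.resize(t,(380,220),interpolation=cv2.INTER_CUBIC)
s=cv2.imread("pics/side0.png")[140:220,350:435]; s=cv2.resize(s,(255,240),interpolation=cv2.INTER_CUBIC)
out=np.zeros((600,800,3),np.uint8); out[:350]=a; out[355:575,:380]=t; out[355:595,390:645]=s
cv2.imwrite("pics/c1.png",out)
b=cv2.resize(b,(690,594),interpolation=cv2.INTER_CUBIC); cv2.imwrite("pics/c2.png",b)
for uv,z in [((115,258),.035),((241,258),.035),((150,257),.08),((217,257),.08),((388,258),.0685),((426,255),.09),((320,160),.062),((140,145),.09)]: print(uv,ray("top",uv,z).round(4))
for uv,z in [((404,154),.1)]: print(uv,ray("side",uv,z).round(4))
E
```

```text
(115, 258) [0.5081 0.2945 0.035 ]
(241, 258) [0.5092 0.0271 0.035 ]
(150, 257) [0.5075 0.208  0.08  ]
(217, 257) [0.5081 0.0719 0.08  ]
(388, 258) [ 0.5082 -0.2748  0.0685]
(426, 255) [ 0.513  -0.3459  0.09  ]
(320, 160) [ 0.7151 -0.1394  0.062 ]
(140, 145) [0.7398 0.2374 0.09  ]
(404, 154) [ 0.5066 -0.3237  0.1   ]
```

View pics/c1.png

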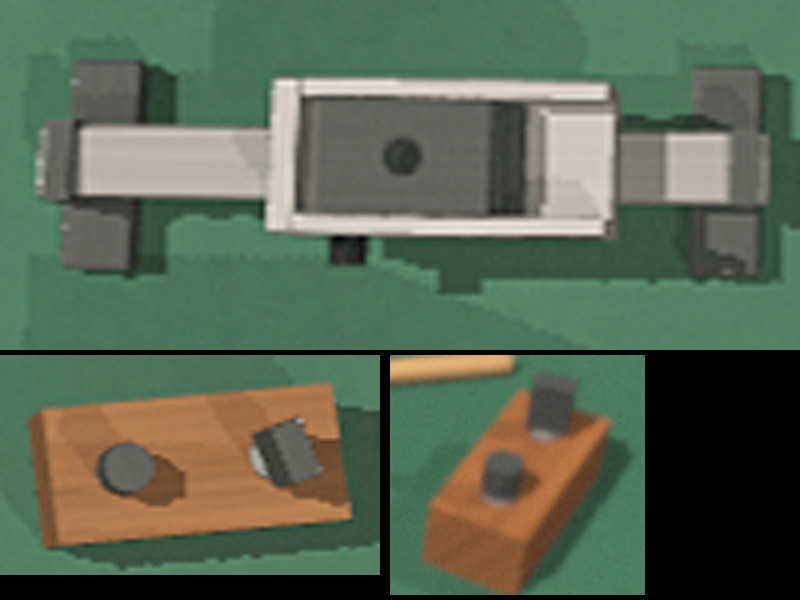

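View pics/c2.png

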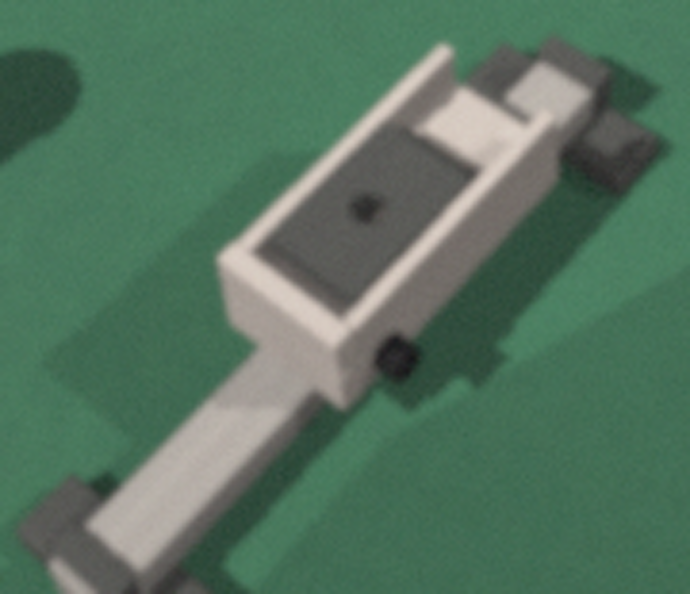

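Run:
```python
from h import *
f=lambda x,y:(95+x/5,225+y/5)
for n,p,z in [("stop o1",(272,80),.083),("stop o2",(266,230),.083),("stop i1",(300,98),.083),("stop i2",(296,216),.083),("wall e1",(615,86),.081),("wall e2",(611,236),.081),("hole",(402,156),.083),("slabtail",(490,158),.083),("beamL",(40,160),.035),("beamR",(770,168),.035)]:
    print(n,(ray("top",np.array(f(*p))-.5*0,z)*1e3).round(1))
print("pin top",ray("top",(429.2,254.2),.096)*1e3,"short",ray("top",(386.5,258.2),.081)*1e3)
# side: c1 lower right scale 3 offset (350,140), crop at (390,355); c2 scale 3.83 offset(150,265)
print("pin side",ray("side",(350+(555-390)/3,140+(380-355)/3),.096)*1e3,"short",ray("side",(350+(502-390)/3,140+(460-355)/3),.081)*1e3)
g=lambda x,y:(150+x/3.833,265+y/3.833)
for n,p,z in [("stop o1",(219,258),.083),("stop o2",(340,338),.083),("wall e1",(448,45),.081),("wall e2",(552,113),.081),("hole",(366,209),.083)]:
    print("side",n,(ray("side",g(*p),z)*1e3).round(1))
```

```text
stop o1 [539.7 210.   83. ]
stop o2 [479.2 209.5  83. ]
stop i1 [532.5 198.2  83. ]
stop i2 [484.9 197.6  83. ]
wall e1 [538.   70.4  81. ]
wall e2 [477.6  70.6  81. ]
hole [509.2 155.7  83. ]
slabtail [508.5 120.   83. ]
beamL [510.1 320.2  35. ]
beamR [508.   10.2  35. ]
pin top [ 514.17645234 -350.61867291   96.        ] short [ 506.95047708 -269.29628072   81.        ]
pin side [ 516.03560232 -346.8292902    96.        ] short [ 509.73262428 -267.0242215    81.        ]
side stop o1 [540.  210.3  83. ]
side stop o2 [480.5 207.3  83. ]
side wall e1 [537.1  75.7  81. ]
side wall e2 [480.9  76.9  81. ]
side hole [509.9 159.2  83. ]
```

Request:
{"api": "carry_out", "payload": {
  "motion": [
    [0, 0, 0, 0, -0.13],
    [0, 0, 0, 0, -0.125],
    [0, -3.06, -3.89, 0, 0],
    [0, -3.06, -3.89, 0, 0],
    [0, -3.06, -3.89, 0, 0]
  ],
  "newtons": 40
}}

```text
time_s: 1.52
eef_pos: [0.2332, 0.4132, 0.224]
tcp_rot: [0.007, 3.141, 0.0]
force: [0.3, 0.4, -0.2]
gripper_width: 0.0002
grip_force: 0.0
```

Request:
{"api": "carry_out", "payload": {
  "motion": [
    [0, -3.06, -3.89, 0, 0],
    [0, -3.06, -3.89, 0, 0],
    [0, -3.06, -3.89, 0, 0],
    [0, -3.06, -3.89, 0, 0],
    [0, -3.06, -3.89, 0, 0]
  ]
}}

```text
time_s: 2.15
eef_pos: [0.3854, 0.2178, 0.2241]
tcp_rot: [0.007, 3.141, 0.0]
force: [0.6, 1.1, -0.6]
gripper_width: 0.0003
grip_force: 0.0
```

Request:
{"api": "carry_out", "payload": {
  "motion": [
    [0, -3.06, -3.89, 0, 0],
    [0, -3.06, -3.89, 0, 0],
    [0, -3.06, -3.89, 2, 0],
    [0, 0, 0, 2, 0],
    [0, 0, 0, 0, 0]
  ]
}}

```text
time_s: 2.78
eef_pos: [0.4752, 0.1016, 0.1829]
tcp_rot: [-0.009, -3.139, 0.0]
force: [-0.4, 0.2, 0.3]
gripper_width: -0.0004
grip_force: 0.0
```

Request:
{"api": "carry_out", "payload": {
  "motion": [
    [0, -3.35, -3.65, 0, 0],
    [0, 0, 0, 4, 0],
    [0, 0, 0, 4, 0],
    [0, 0, 0, 1.2, 0],
    [0, 0, 0, 0, 0]
  ]
}}

```text
time_s: 3.4
eef_pos: [0.5094, 0.0658, 0.0926]
tcp_rot: [0.006, 3.141, 0.0]
force: [0.4, 0.3, 1.0]
gripper_width: 0.0001
grip_force: 0.0
```

Run:
```python
from h import *
print(observe()["eef_pos"])
a=capture("top")[:,:,::-1][215:305,90:260]; b=capture("side")[:,:,::-1][215:395,170:400]
out=np.zeros((600,800,3),np.uint8); out[:300,:567]=cv2.resize(a,(567,300),interpolation=cv2.INTER_CUBIC)
out[300:,:383]=cv2.resize(b,(383,300),interpolation=cv2.INTER_CUBIC); cv2.imwrite("pics/c3.png",out)
```

```text
[0.50938358 0.06576146 0.09260208]
```

View pics/c3.png

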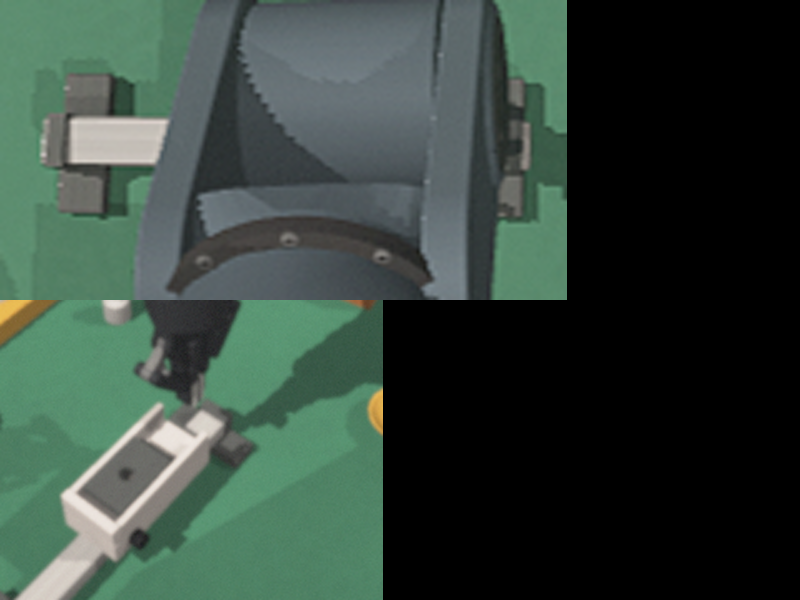

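Request:
{"api": "carry_out", "payload": {
  "motion": [
    [0, 0, 0, 1.0, 0],
    [0, 0, 0, 0.6, 0],
    [0, 0, 0, 0, 0],
    [0, 0, 0.4, 0, 0],
    [0, 0, 0.4, 0, 0]
  ]
}}

```text
time_s: 4.12
eef_pos: [0.5093, 0.0736, 0.0761]
tcp_rot: [0.008, 3.141, 0.0]
force: [-0.2, 1.0, 0.1]
gripper_width: -0.0
grip_force: 0.0
```

Request:
{"api": "carry_out", "payload": {
  "motion": [
    [0, 0, 0.3, 0, 0],
    [0, 0, 0.3, 0, 0],
    [0, 0, 0.3, 0, 0],
    [0, 0, 0, 0, 0]
  ]
}}

```text
time_s: 4.62
eef_pos: [0.5092, 0.0826, 0.0759]
tcp_rot: [-0.007, -3.142, 0.0]
force: [-0.6, -0.1, 1.1]
gripper_width: -0.0001
grip_force: 0.0
```

Request:
{"api": "carry_out", "payload": {
  "motion": [
    [0, 0, 0.2, 0, 0],
    [0, 0, 0.2, 0, 0],
    [0, 0, 0.2, 0, 0],
    [0, 0, 0.2, 0, 0],
    [0, 0, 0, 0, 0]
  ]
}}

```text
time_s: 5.25
eef_pos: [0.5093, 0.0905, 0.0759]
tcp_rot: [0.007, 3.142, -0.0]
force: [-0.5, -0.2, 0.4]
gripper_width: 0.0002
grip_force: 0.0
```

Request:
{"api": "carry_out", "payload": {
  "motion": [
    [0, 0, 0.2, 0, 0],
    [0, 0, 0.2, 0, 0],
    [0, 0, 0.2, 0, 0]
  ]
}}

```text
time_s: 5.62
eef_pos: [0.5093, 0.0965, 0.0759]
tcp_rot: [-0.008, -3.142, -0.0]
force: [-0.7, -0.1, 0.1]
gripper_width: 0.0002
grip_force: 0.0
```

Request:
{"api": "carry_out", "payload": {
  "motion": [
    [0, 0, 0.2, 0, 0],
    [0, 0, 0.2, 0, 0],
    [0, 0, 0.2, 0, 0]
  ]
}}

```text
time_s: 6.0
eef_pos: [0.5093, 0.1025, 0.0759]
tcp_rot: [0.007, 3.142, -0.0]
force: [-0.4, -0.5, -0.1]
gripper_width: 0.0003
grip_force: 0.0
```

Run:
```python
from h import *
b=capture("side")[:,:,::-1][240:380,170:350]
cv2.imwrite("pics/c4.png",cv2.resize(b,(720,560),interpolation=cv2.INTER_CUBIC))
```

```text
(no output)
```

View pics/c4.png

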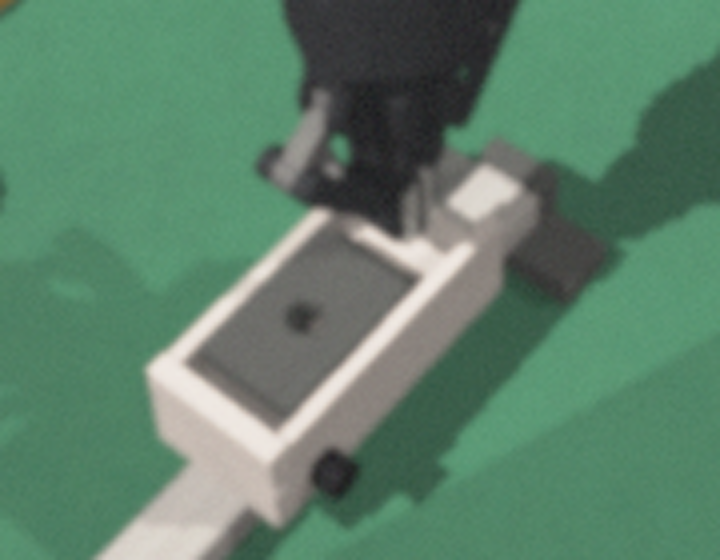

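Request:
{"api": "carry_out", "payload": {
  "motion": [
    [0, 0, 0.2, 0, 0],
    [0, 0, 0.2, 0, 0]
  ]
}}

```text
time_s: 6.3
eef_pos: [0.5093, 0.1065, 0.0759]
tcp_rot: [-0.008, -3.142, 0.0]
force: [0.2, -0.9, -0.1]
gripper_width: 0.0
grip_force: 0.0
```

Request:
{"api": "carry_out", "payload": {
  "motion": [
    [0, 0, 0.2, 0, 0],
    [0, 0, 0.2, 0, 0]
  ]
}}

```text
time_s: 6.55
eef_pos: [0.5093, 0.1105, 0.0759]
tcp_rot: [-0.008, -3.142, 0.0]
force: [0.0, -0.6, 0.7]
gripper_width: 0.0002
grip_force: 0.0
```

Request:
{"api": "carry_out", "payload": {
  "motion": [
    [0, 0, 0.2, 0, 0],
    [0, 0, 0, 0, 0]
  ]
}}

```text
time_s: 6.8
eef_pos: [0.5093, 0.1125, 0.0759]
tcp_rot: [-0.007, -3.142, -0.0]
force: [0.1, 0.9, -0.1]
gripper_width: 0.0
grip_force: 0.0
```

Request:
{"api": "carry_out", "payload": {
  "motion": [
    [0, 0, 0.2, 0, 0],
    [0, 0, 0.1, 0, 0]
  ]
}}

```text
time_s: 7.05
eef_pos: [0.5094, 0.1155, 0.0759]
tcp_rot: [0.008, 3.142, 0.0]
force: [-1.0, -0.5, -0.0]
gripper_width: -0.0001
grip_force: 0.0
```

Request:
{"api": "carry_out", "payload": {
  "motion": [
    [0, 0, 0.15, 0, 0],
    [0, 0, 0.15, 0, 0]
  ]
}}

```text
time_s: 7.3
eef_pos: [0.5094, 0.1184, 0.0759]
tcp_rot: [-0.008, -3.142, 0.0]
force: [-0.0, 0.1, -0.4]
gripper_width: -0.0005
grip_force: 0.0
```

Run:
```python
from h import *
b=capture("side")[:,:,::-1][240:380,170:350]
cv2.imwrite("pics/c5.png",cv2.resize(b,(720,560),interpolation=cv2.INTER_CUBIC))
```

```text
(no output)
```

View pics/c5.png

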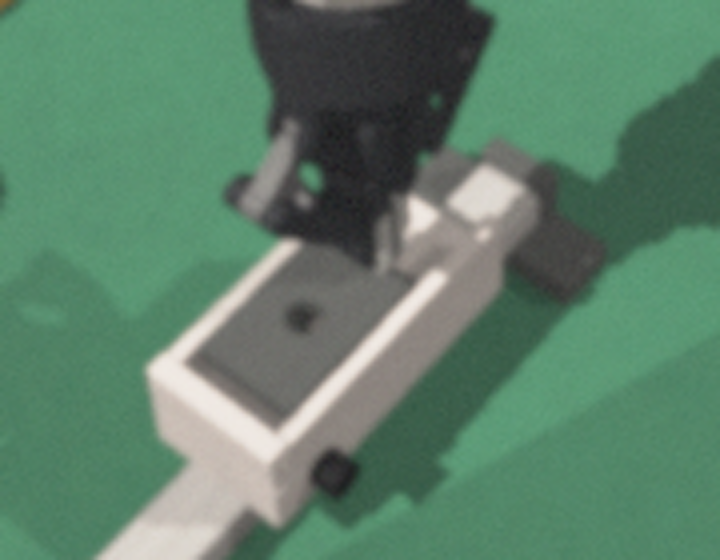

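Run:
```python
from h import *
import plant
print(getattr(plant,"tcp_to_tips",None),[n for n in dir(plant) if not n.startswith("_")], observe().keys())
def q(P): return ((pix("side",P)-[170,240])*4).round()
for dy in(-.0145,0,.008,.0145):
  for dx in (-.011,.011):
    for z in (.062,.075,.083): print(dy,dx,z,q([.5094+dx,.1184+dy,z])[0])
print("tail top",q([[.4855,.120,.083],[.5325,.12,.083]]))
```

```text
0.014 ['Unreachable', 'boxes_of', 'capture', 'get_calibration', 'observe', 'outline_of', 'sign_off', 'tcp_to_tips'] dict_keys(['time_s', 'joints', 'dq', 'joint_efforts', 'eef_pos', 'tcp_rot', 'force', 'wrist_torque', 'grip_force', 'gripper_width'])
-0.0145 -0.011 0.062 [419. 269.]
-0.0145 -0.011 0.075 [419. 249.]
-0.0145 -0.011 0.083 [418. 237.]
-0.0145 0.011 0.062 [377. 241.]
-0.0145 0.011 0.075 [375. 221.]
-0.0145 0.011 0.083 [374. 209.]
0 -0.011 0.062 [396. 293.]
0 -0.011 0.075 [395. 274.]
0 -0.011 0.083 [394. 262.]
0 0.011 0.062 [353. 265.]
0 0.011 0.075 [352. 245.]
0 0.011 0.083 [351. 233.]
0.008 -0.011 0.062 [383. 307.]
0.008 -0.011 0.075 [382. 288.]
0.008 -0.011 0.083 [381. 276.]
0.008 0.011 0.062 [340. 278.]
0.008 0.011 0.075 [338. 259.]
0.008 0.011 0.083 [337. 247.]
0.0145 -0.011 0.062 [372. 318.]
0.0145 -0.011 0.075 [371. 299.]
0.0145 -0.011 0.083 [370. 287.]
0.0145 0.011 0.062 [329. 289.]
0.0145 0.011 0.075 [328. 270.]
0.0145 0.011 0.083 [326. 258.]
tail top [[418. 282.]
 [324. 220.]]
```

Run:
```python
from h import *
print("seen 285,278")
for z in(.0786,.085,.09,.095): print(z,pix("side",[[.5094,.0658,z],[.4984,.0658,z],[.4984,.0803,z]]).round(1).tolist())
for z in(.062,.07,.078,.085): print(z,((pix("side",[[.5094,.1025,z],[.4984,.1025,z],[.4984,.117,z]])-[170,240])*4).round().tolist())
s=observe();print(s["wrist_torque"],s["joint_efforts"],s["force"])
a=cv2.imread("pics/side0.png")
b=capture("side")[:,:,::-1]
crop=lambda i:cv2.resize(i[275:330,210:285],(750//2,550//2),interpolation=cv2.INTER_CUBIC)
cv2.imwrite("pics/c6.png",np.hstack([crop(a),crop(b)]))
```

```text
seen 285,278
0.0786 [[284.1, 282.1], [289.5, 285.4], [283.9, 291.3]]
0.085 [[284.0, 279.6], [289.5, 283.0], [283.9, 288.8]]
0.09 [[284.0, 277.7], [289.5, 281.0], [283.8, 286.9]]
0.095 [[284.0, 275.7], [289.4, 279.1], [283.8, 284.9]]
0.062 [[400.0, 252.0], [421.0, 266.0], [398.0, 291.0]]
0.07 [[399.0, 241.0], [421.0, 255.0], [398.0, 279.0]]
0.078 [[399.0, 228.0], [421.0, 243.0], [397.0, 267.0]]
0.085 [[398.0, 218.0], [420.0, 232.0], [396.0, 257.0]]
[-0.02105749 -0.00433812 -0.03622309] [-5.12110479e-01 -5.20919251e+01 -2.16638052e+01 -3.68732144e-02
  4.03716593e-03 -2.69622827e-02] [ 0.21768147 -0.24621508 -1.20724524]
```

View pics/c6.png

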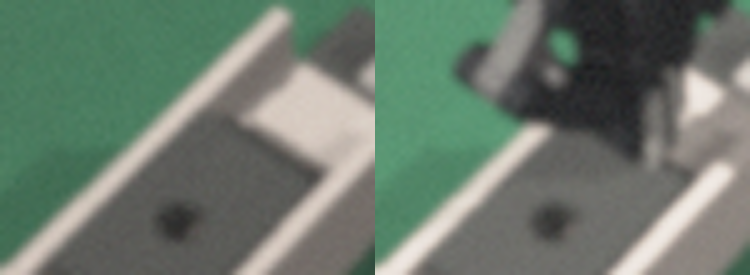

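Request:
{"api": "carry_out", "payload": {
  "motion": [
    [0, 0, 0.1, 0, 0],
    [0, 0, 0.1, 0, 0]
  ]
}}

```text
time_s: 7.65
eef_pos: [0.5094, 0.1204, 0.0759]
tcp_rot: [0.008, 3.142, 0.0]
force: [-0.1, -0.4, 1.2]
gripper_width: 0.0002
grip_force: 0.0
```

Request:
{"api": "carry_out", "payload": {
  "motion": [
    [0, 0, 0.1, 0, 0],
    [0, 0, 0.1, 0, 0]
  ]
}}

```text
time_s: 7.9
eef_pos: [0.5094, 0.1224, 0.0759]
tcp_rot: [0.008, 3.142, -0.0]
force: [-0.5, 0.1, 0.7]
gripper_width: -0.0
grip_force: 0.0
```

Request:
{"api": "carry_out", "payload": {
  "motion": [
    [0, 0, 0.1, 0, 0],
    [0, 0, 0.1, 0, 0]
  ]
}}

```text
time_s: 8.15
eef_pos: [0.5094, 0.1244, 0.0759]
tcp_rot: [0.008, 3.142, 0.0]
force: [-0.8, -0.5, 0.3]
gripper_width: 0.0001
grip_force: 0.0
```

```bash
cat >> h.py <<'E'
def hole(img,c="side",guess=(.509,.158,.083),win=7):
    # darkest blob centroid near guess
    u,v=pix(c,guess)[0]; g=cv2.cvtColor(np.ascontiguousarray(img),cv2.COLOR_RGB2GRAY).astype(float)
    r0,c0=int(v)-win,int(u)-win; w=g[r0:r0+2*win+1,c0:c0+2*win+1]; w=cv2.GaussianBlur(w,(0,0),.7)
    m=np.clip(np.median(w)-8-w,0,None); y,x=np.mgrid[:m.shape[0],:m.shape[1]]
    uv=((x*m).sum()/m.sum()+c0,(y*m).sum()/m.sum()+r0); return uv,ray(c,uv,guess[2])[:2]*1e3,m.sum()
E
python3 - <<'E'
from h import *
a=cv2.imread("pics/side0.png")[:,:,::-1]
print(hole(a)); b=capture("side"); print(hole(b)); cv2.imwrite("pics/s7.png",b[:,:,::-1])
# profile along slab top at x=.497 : y from .09 to .205
for im in(a,b):
    g=cv2.cvtColor(np.ascontiguousarray(im),cv2.COLOR_RGB2GRAY).astype(np.float32)
    ys=np.arange(.100,.206,.003)
    for x in (.492,.527):
        p=pix("side",[[x,y,.083] for y in ys]).astype(np.float32)
        print(x,cv2.remap(g,p[:,:1],p[:,1:],cv2.INTER_LINEAR).ravel().round().astype(int).tolist())
E
```

```text
((np.float64(244.95530029924123), np.float64(318.91292770281825)), array([511.20618353, 158.8397942 ]), np.float64(1000.8726234053988))
((np.float64(244.94123531675464), np.float64(318.9070667683325)), array([511.22978569, 158.84495158]), np.float64(1040.0005635167033))
0.492 [203, 194, 193, 191, 186, 168, 113, 80, 86, 90, 91, 90, 92, 91, 90, 90, 92, 91, 91, 92, 92, 90, 92, 92, 89, 92, 91, 93, 91, 90, 89, 80, 87, 105, 169, 203]
0.527 [110, 109, 112, 110, 112, 112, 109, 100, 92, 93, 91, 93, 91, 92, 92, 91, 94, 93, 91, 91, 91, 91, 92, 91, 90, 90, 90, 91, 90, 91, 90, 79, 85, 101, 170, 204]
0.492 [145, 134, 133, 130, 129, 131, 120, 97, 105, 111, 112, 113, 111, 113, 114, 113, 111, 111, 112, 112, 110, 111, 112, 112, 111, 112, 110, 112, 112, 110, 109, 99, 108, 128, 204, 232]
0.527 [44, 46, 46, 40, 36, 40, 41, 44, 44, 43, 44, 54, 77, 92, 98, 100, 97, 99, 98, 103, 108, 111, 111, 111, 111, 110, 110, 110, 112, 113, 108, 97, 104, 124, 206, 234]
```

Request:
{"api": "carry_out", "payload": {
  "motion": [
    [0, 0, 0.1, 0, 0],
    [0, 0, 0.1, 0, 0]
  ]
}}

```text
time_s: 8.45
eef_pos: [0.5094, 0.1264, 0.0759]
tcp_rot: [0.008, 3.142, -0.0]
force: [0.0, 0.0, -0.7]
gripper_width: 0.0002
grip_force: 0.0
```

Request:
{"api": "carry_out", "payload": {
  "motion": [
    [0, 0, 0.1, 0, 0],
    [0, 0, 0.1, 0, 0]
  ]
}}

```text
time_s: 8.7
eef_pos: [0.5094, 0.1284, 0.0759]
tcp_rot: [0.008, 3.142, 0.0]
force: [0.8, 0.4, 0.4]
gripper_width: 0.0003
grip_force: 0.0
```

Run:
```python
from h import *
b=capture("side"); print(hole(b)); b=b[:,:,::-1]
g=cv2.resize(b[265:345,205:295],(720,640)[:2],interpolation=cv2.INTER_CUBIC)[:600]
o=lambda P:((pix("side",P)-[205,265])*8).round().tolist()
cv2.imwrite("pics/c7.png",g); y=observe()["eef_pos"][1]
print(y,o([[.4984,y,z] for z in(.062,.07,.083,.09)]))
```

```text
((np.float64(244.8699741585499), np.float64(318.7726012827479)), array([511.47163263, 158.73198917]), np.float64(1011.2433996728882))
0.12852655748400554 [[479.0, 422.0], [478.0, 398.0], [475.0, 359.0], [474.0, 338.0]]
```

View pics/c7.png

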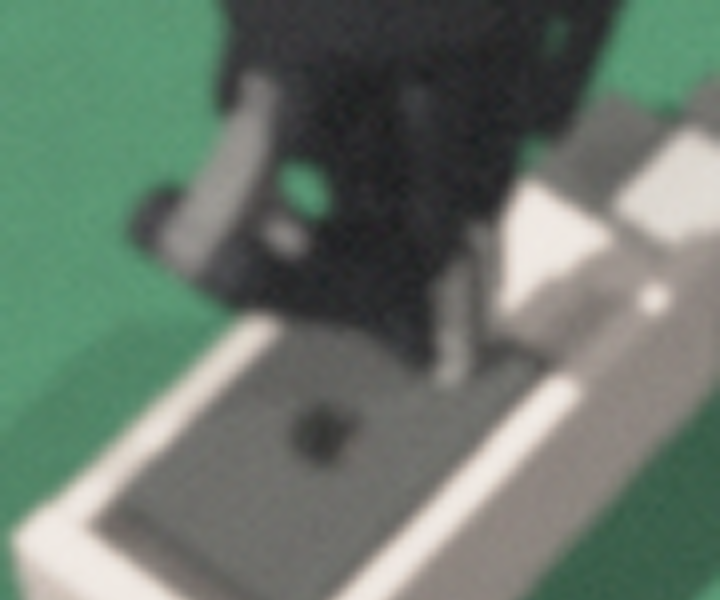

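Request:
{"api": "carry_out", "payload": {
  "motion": [
    [0, 0, -2.4, -0.3, 0],
    [0, 0, -2.4, 0, 0],
    [0, 0, 0, 0.9, 0],
    [0, 0, 0, 0.6, 0],
    [0, 0, 0, 0.2, 0]
  ]
}}

```text
time_s: 9.38
eef_pos: [0.5088, 0.081, 0.0612]
tcp_rot: [-0.006, -3.141, 0.0]
force: [-1.0, -0.6, -0.7]
gripper_width: 0.0001
grip_force: 0.0
```

Request:
{"api": "carry_out", "payload": {
  "motion": [
    [0, 0, 0, 0.2, 0],
    [0, 0, 0, 0, 0]
  ]
}}

```text
time_s: 9.62
eef_pos: [0.5092, 0.0806, 0.0598]
tcp_rot: [-0.007, -3.141, 0.0]
force: [0.5, 0.1, -0.3]
gripper_width: 0.0
grip_force: 0.0
```

Run:
```python
from h import *
a=cv2.imread("pics/side0.png").astype(int); b=capture("side")[:,:,::-1]; cv2.imwrite("pics/s8.png",b); print(observe()["eef_pos"],observe()["force"])
x,y,z=observe()["eef_pos"]
for zz in(.062,.075,.09): print(zz,pix("side",[[x-.011,y-.0076,zz],[x-.011,y+.0076,zz],[x+.011,y+.0076,zz]]).round(1).tolist())
d=np.abs(a-b).sum(2)
for r in range(264,300,2): print(r,d[r,262:300:2].tolist())
```

```text
[0.50922911 0.08056378 0.0599326 ] [-0.22373482 -0.15072759  0.62785106]
0.062 [[286.9, 294.6], [281.1, 300.8], [270.4, 293.9]]
0.075 [[286.8, 289.7], [280.9, 295.9], [270.2, 289.0]]
0.09 [[286.8, 284.0], [280.8, 290.2], [269.9, 283.3]]
264 [51, 117, 138, 172, 171, 193, 181, 176, 127, 132, 164, 171, 201, 181, 171, 156, 166, 126, 3]
266 [58, 117, 150, 186, 176, 189, 189, 167, 152, 156, 162, 193, 194, 189, 164, 155, 153, 65, 38]
268 [60, 139, 148, 182, 185, 162, 176, 179, 150, 142, 177, 198, 173, 160, 145, 126, 113, 6, 45]
270 [63, 121, 154, 181, 180, 172, 186, 183, 163, 164, 154, 165, 166, 183, 61, 10, 18, 43, 49]
272 [56, 17, 67, 162, 188, 185, 185, 196, 165, 173, 180, 152, 181, 157, 22, 48, 57, 54, 52]
274 [60, 22, 29, 155, 176, 171, 183, 179, 179, 157, 175, 170, 169, 142, 8, 46, 51, 49, 63]
276 [92, 60, 79, 154, 155, 146, 159, 182, 150, 134, 162, 171, 163, 125, 12, 46, 47, 51, 58]
278 [141, 214, 287, 259, 204, 161, 177, 191, 140, 118, 144, 105, 98, 37, 46, 55, 45, 58, 50]
280 [288, 242, 249, 218, 167, 174, 163, 171, 146, 136, 109, 4, 4, 4, 59, 60, 51, 44, 49]
282 [411, 260, 187, 195, 174, 164, 162, 153, 142, 126, 119, 7, 39, 43, 88, 90, 63, 48, 39]
284 [330, 223, 208, 173, 141, 162, 145, 153, 133, 92, 17, 2, 3, 27, 99, 100, 89, 78, 23]
286 [226, 193, 201, 211, 190, 169, 157, 144, 121, 5, 69, 57, 97, 42, 102, 102, 77, 10, 75]
288 [181, 194, 214, 274, 379, 317, 209, 170, 116, 21, 12, 201, 102, 65, 104, 68, 40, 130, 152]
290 [69, 88, 118, 208, 359, 447, 382, 266, 140, 9, 105, 260, 80, 66, 64, 34, 145, 151, 153]
292 [12, 13, 1, 17, 138, 371, 435, 413, 315, 88, 35, 169, 72, 16, 50, 142, 159, 160, 143]
294 [11, 15, 24, 21, 5, 151, 308, 419, 429, 191, 57, 55, 5, 62, 159, 169, 133, 144, 92]
296 [16, 17, 26, 14, 25, 6, 49, 198, 288, 173, 148, 119, 1, 35, 138, 128, 68, 82, 16]
298 [16, 22, 20, 16, 20, 21, 15, 6, 8, 5, 5, 66, 10, 68, 27, 18, 28, 5, 46]
```

Request:
{"api": "carry_out", "payload": {
  "motion": [
    [0, 0, 0, 0.2, 0],
    [0, 0, 0, 0.1, 0]
  ]
}}

```text
time_s: 9.93
eef_pos: [0.5092, 0.0804, 0.0568]
tcp_rot: [0.008, 3.142, -0.0]
force: [0.2, 0.5, -0.1]
gripper_width: -0.0001
grip_force: 0.0
```

Request:
{"api": "carry_out", "payload": {
  "motion": [
    [0, 0, 0, 0.1, 0],
    [0, 0, 0, 0.1, 0]
  ]
}}

```text
time_s: 10.18
eef_pos: [0.5092, 0.0804, 0.0548]
tcp_rot: [0.008, 3.142, -0.0]
force: [-0.0, -0.4, 0.5]
gripper_width: 0.0001
grip_force: 0.0
```

Request:
{"api": "carry_out", "payload": {
  "motion": [
    [0, 0, 0, 0.1, 0],
    [0, 0, 0, 0, 0]
  ]
}}

```text
time_s: 10.42
eef_pos: [0.5092, 0.0804, 0.0538]
tcp_rot: [-0.008, -3.141, 0.0]
force: [0.4, -0.6, -0.5]
gripper_width: 0.0001
grip_force: 0.0
```

Request:
{"api": "carry_out", "payload": {
  "motion": [
    [0, 0, 0, 0.1, 0],
    [0, 0, 0, 0, 0]
  ]
}}

```text
time_s: 10.68
eef_pos: [0.5092, 0.0804, 0.0528]
tcp_rot: [-0.007, -3.142, -0.0]
force: [-0.0, -0.7, 0.6]
gripper_width: 0.0001
grip_force: 0.0
```

Request:
{"api": "carry_out", "payload": {
  "motion": [
    [0, 0, 0, 0.1, 0],
    [0, 0, 0, 0, 0]
  ]
}}

```text
time_s: 10.92
eef_pos: [0.5091, 0.0803, 0.0518]
tcp_rot: [-0.008, -3.141, 0.0]
force: [0.1, 1.1, -0.6]
gripper_width: -0.0002
grip_force: 0.0
```

Request:
{"api": "carry_out", "payload": {
  "motion": [
    [0, 0, 0, 0.1, 0],
    [0, 0, 0, 0, 0]
  ]
}}

```text
time_s: 11.18
eef_pos: [0.5092, 0.0804, 0.0516]
tcp_rot: [0.007, 3.142, -0.0]
force: [-4.0, 0.7, 11.4]
gripper_width: -0.0002
grip_force: 5.6
```

Request:
{"api": "carry_out", "payload": {
  "motion": [
    [0, 0, 0, -0.35, 0],
    [0, 0, 0.3, 0, 0],
    [0, 0, 0.3, 0, 0],
    [0, 0, 0.2, 0, 0],
    [0, 0, 0.2, 0, 0]
  ]
}}

```text
time_s: 11.8
eef_pos: [0.5092, 0.0905, 0.0543]
tcp_rot: [-0.007, -3.141, 0.0]
force: [-0.1, -0.1, 0.2]
gripper_width: -0.0004
grip_force: 0.0
```

Request:
{"api": "carry_out", "payload": {
  "motion": [
    [0, 0, 0.2, 0, 0],
    [0, 0, 0.2, 0, 0]
  ]
}}

```text
time_s: 12.05
eef_pos: [0.5093, 0.0945, 0.0544]
tcp_rot: [-0.008, -3.142, -0.0]
force: [0.9, 1.0, 0.6]
gripper_width: -0.0
grip_force: 0.0
```

Request:
{"api": "carry_out", "payload": {
  "motion": [
    [0, 0, 0.2, 0, 0],
    [0, 0, 0.2, 0, 0]
  ]
}}

```text
time_s: 12.3
eef_pos: [0.5093, 0.0985, 0.0544]
tcp_rot: [0.008, 3.142, 0.0]
force: [0.6, 0.1, -0.3]
gripper_width: -0.0
grip_force: 0.0
```

Request:
{"api": "carry_out", "payload": {
  "motion": [
    [0, 0, 0.2, 0, 0],
    [0, 0, 0.2, 0, 0]
  ]
}}

```text
time_s: 12.55
eef_pos: [0.5093, 0.1025, 0.0544]
tcp_rot: [-0.008, -3.142, 0.0]
force: [0.4, -0.0, -0.5]
gripper_width: 0.0005
grip_force: 0.0
```

Request:
{"api": "carry_out", "payload": {
  "motion": [
    [0, 0, 0.2, 0, 0],
    [0, 0, 0.2, 0, 0]
  ]
}}

```text
time_s: 12.8
eef_pos: [0.5093, 0.1063, 0.0544]
tcp_rot: [-0.007, -3.142, 0.0]
force: [0.8, -2.1, 0.5]
gripper_width: -0.0002
grip_force: 1.2
```

Request:
{"api": "carry_out", "payload": {
  "motion": [
    [0, 0, 0.15, 0, 0],
    [0, 0, 0.15, 0, 0]
  ]
}}

```text
time_s: 13.05
eef_pos: [0.5093, 0.1094, 0.0544]
tcp_rot: [-0.008, -3.142, 0.0]
force: [-0.2, -2.9, 0.0]
gripper_width: -0.0
grip_force: 1.1
```

Request:
{"api": "carry_out", "payload": {
  "motion": [
    [0, 0, 0.15, 0, 0],
    [0, 0, 0.15, 0, 0]
  ]
}}

```text
time_s: 13.3
eef_pos: [0.5093, 0.1125, 0.0544]
tcp_rot: [-0.008, -3.142, 0.0]
force: [-0.1, -1.6, -0.5]
gripper_width: -0.0004
grip_force: 1.1
```

Run:
```python
from h import *
print(hole(capture("side")),observe()["force"])
```

```text
((np.float64(241.34678594621388), np.float64(322.66016010466325)), array([511.13733129, 167.08121289]), np.float64(1286.804738097221)) [ 0.43722607 -1.47579722 -0.62853043]
```

Request:
{"api": "carry_out", "payload": {
  "motion": [
    [0, 0, 0.1, 0, 0],
    [0, 0, 0, 0, 0]
  ]
}}

```text
time_s: 13.6
eef_pos: [0.5093, 0.1134, 0.0544]
tcp_rot: [-0.007, -3.142, -0.0]
force: [0.7, -2.9, -0.4]
gripper_width: 0.0001
grip_force: 1.0
```

Request:
{"api": "carry_out", "payload": {
  "motion": [
    [0, 0, 0.1, 0, 0],
    [0, 0, 0, 0, 0]
  ]
}}

```text
time_s: 13.85
eef_pos: [0.5094, 0.1144, 0.0544]
tcp_rot: [0.008, 3.142, 0.0]
force: [0.5, -1.5, 0.2]
gripper_width: -0.0004
grip_force: 1.2
```

Request:
{"api": "carry_out", "payload": {
  "motion": [
    [0, 0, 0.1, 0, 0],
    [0, 0, 0, 0, 0]
  ]
}}

```text
time_s: 14.1
eef_pos: [0.5094, 0.1154, 0.0544]
tcp_rot: [0.007, 3.142, 0.0]
force: [0.5, -1.4, -0.4]
gripper_width: -0.0001
grip_force: 1.1
```

Run:
```python
from h import *
print(hole(capture("side")),observe()["force"])
```

```text
((np.float64(241.17408234081955), np.float64(322.6286612409532)), array([511.37844105, 167.19800057]), np.float64(1176.049155431632)) [ 0.20377447 -1.87150946  0.08385809]
```

Request:
{"api": "carry_out", "payload": {
  "motion": [
    [0, 0, 0.1, 0, 0],
    [0, 0, 0.1, 0, 0]
  ]
}}

```text
time_s: 14.4
eef_pos: [0.5094, 0.1169, 0.0544]
tcp_rot: [-0.007, -3.141, 0.001]
force: [0.8, -12.2, 1.0]
gripper_width: -0.0001
grip_force: 6.3
```

Request:
{"api": "carry_out", "payload": {
  "motion": [
    [0, 0, 0.1, 0, 0],
    [0, 0, 0.05, 0, 0]
  ]
}}

```text
time_s: 14.65
eef_pos: [0.5094, 0.1171, 0.0544]
tcp_rot: [-0.006, -3.141, 0.004]
force: [-0.6, -21.1, 2.7]
gripper_width: 0.0
grip_force: 11.1
```

Request:
{"api": "carry_out", "payload": {
  "motion": [
    [0, 0, 0.1, 0, 0],
    [0, 0, 0, 0, 0]
  ]
}}

```text
time_s: 14.9
eef_pos: [0.5093, 0.1172, 0.0544]
tcp_rot: [-0.006, -3.141, 0.006]
force: [-0.7, -28.2, 3.0]
gripper_width: 0.0001
grip_force: 13.9
```

Request:
{"api": "carry_out", "payload": {
  "motion": [
    [0, 0, -0.5, 0, 0],
    [0, 0, -1.5, -2, 0],
    [0, 0, -2, -5, 0],
    [0, 0, -4, -5, 0],
    [3, 0, -5, 0, 0]
  ]
}}

```text
time_s: 15.52
eef_pos: [0.5107, -0.0096, 0.1769]
tcp_rot: [0.005, 3.134, -0.0]
force: [0.0, -1.3, -1.3]
gripper_width: 0.0171
grip_force: 0.0
```

Request:
{"api": "carry_out", "payload": {
  "motion": [
    [3.5, 0, -5, 0, 0],
    [4.0, 0, -5, 0, 0],
    [4.0, 0, -5, 0, 0],
    [4.0, 0, -5, 0, 0],
    [4.0, 0, -5, 0, 0]
  ]
}}

```text
time_s: 16.15
eef_pos: [0.5077, -0.2605, 0.1733]
tcp_rot: [0.007, 3.141, 0.001]
force: [0.6, 0.4, 0.3]
gripper_width: 0.04
grip_force: 0.0
```

Run:
```python
from h import *
a=cv2.imread("pics/top0.png")[:,:,::-1]; b=capture("top"); cv2.imwrite("pics/t9.png",b[:,:,::-1]); s=capture("side"); cv2.imwrite("pics/s9.png",s[:,:,::-1])
print(observe()["eef_pos"])
for im in(a,b): print(hole(im,"top",(.509,.160,.083)))
print(hole(s))
ys=np.arange(.09,.210,.002)
for im in(a,b):
    g=cv2.cvtColor(np.ascontiguousarray(im),cv2.COLOR_RGB2GRAY).astype(np.float32)
    for x in (.496,.522):
        p=pix("top",[[x,y,.083] for y in ys]).astype(np.float32)
        print(x,cv2.remap(g,p[:,:1],p[:,1:],cv2.INTER_LINEAR).ravel().round().astype(int).tolist())
f=lambda i:cv2.resize(i[235:280,140:225][:,:,::-1],(765,405)[:2],interpolation=cv2.INTER_CUBIC)[60:345]
cv2.imwrite("pics/c9.png",np.vstack([f(a),f(b)]))
```

```text
[ 0.50753655 -0.26278525  0.17313064]
((np.float64(175.09213967789998), np.float64(255.88808618415067)), array([509.77962328, 156.37541826]), np.float64(1395.1504985657702))
((np.float64(170.27016324771262), np.float64(255.75971136504677)), array([510.00018598, 166.16866751]), np.float64(1490.838068344123))
((np.float64(241.1166294823529), np.float64(322.934039188412)), array([511.0925664 , 167.64886114]), np.float64(923.3679893061665))
0.496 [188, 188, 190, 185, 147, 110, 117, 115, 89, 62, 61, 61, 60, 63, 66, 61, 85, 101, 98, 98, 97, 98, 96, 98, 98, 100, 99, 97, 98, 98, 98, 98, 99, 97, 98, 98, 99, 98, 98, 98, 98, 98, 99, 98, 98, 99, 98, 97, 98, 97, 101, 113, 103, 84, 73, 152, 205, 207, 203, 202]
0.522 [198, 199, 199, 204, 178, 133, 134, 141, 116, 63, 64, 64, 58, 63, 63, 72, 91, 100, 100, 100, 99, 100, 100, 99, 99, 98, 98, 99, 98, 98, 99, 99, 100, 100, 100, 99, 99, 99, 98, 98, 99, 99, 100, 99, 98, 98, 98, 98, 99, 98, 101, 109, 100, 85, 90, 156, 199, 205, 203, 210]
0.496 [198, 197, 197, 197, 197, 196, 197, 199, 195, 159, 118, 124, 125, 126, 113, 84, 61, 63, 64, 61, 82, 104, 108, 106, 105, 105, 105, 105, 106, 104, 104, 106, 105, 106, 107, 105, 107, 104, 106, 106, 106, 105, 105, 105, 105, 105, 105, 105, 105, 105, 106, 106, 105, 103, 93, 165, 214, 216, 212, 211]
0.522 [208, 207, 207, 208, 208, 208, 208, 213, 188, 141, 139, 143, 144, 147, 128, 82, 70, 73, 67, 60, 83, 106, 109, 107, 106, 106, 107, 106, 106, 106, 106, 106, 105, 105, 106, 108, 107, 107, 107, 106, 104, 105, 107, 106, 106, 106, 106, 105, 106, 106, 104, 105, 105, 103, 102, 154, 204, 216, 214, 220]
```

View pics/c9.png

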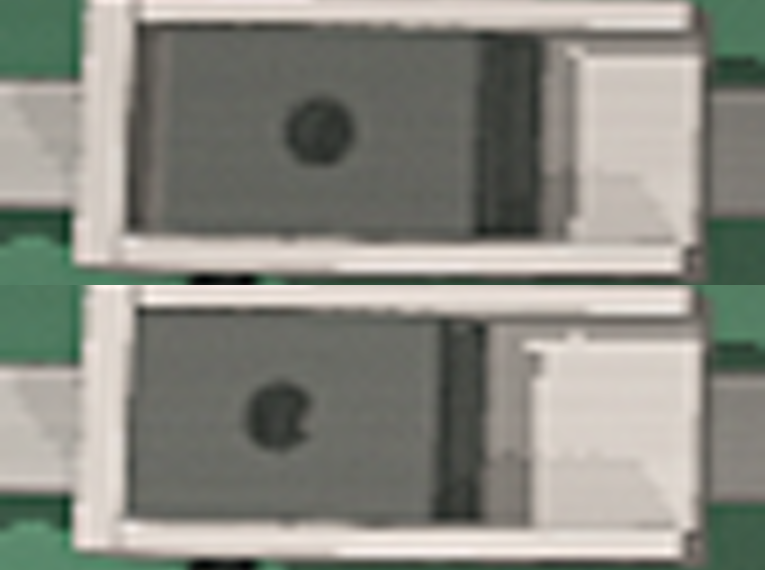

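Request:
{"api": "carry_out", "payload": {
  "motion": [
    [0, 0, 5, 0, 0],
    [0, 0, 5, 0, 0],
    [0, 0, 5, 0, 0],
    [0, 0, 5, 0, 0],
    [0, 0, 5, 0, 0]
  ]
}}

```text
time_s: 16.88
eef_pos: [0.5085, -0.0068, 0.1733]
tcp_rot: [0.007, 3.141, 0.001]
force: [-0.1, -0.1, -0.3]
gripper_width: -0.0001
grip_force: 0.0
```

Request:
{"api": "carry_out", "payload": {
  "motion": [
    [0, 0, 5, 0, 0],
    [0, 0, 5, 0, 0],
    [0, 0, 0, 0, 0.1745],
    [0, 0, 0, 0, 0.1745],
    [0, 0, 0, 0, 0.1745]
  ]
}}

```text
time_s: 17.5
eef_pos: [0.5089, 0.0918, 0.1732]
tcp_rot: [-0.828, -3.03, -0.001]
force: [0.1, -0.4, -0.7]
gripper_width: 0.0003
grip_force: 0.0
```

Request:
{"api": "carry_out", "payload": {
  "motion": [
    [0, 0, 0, 0, 0.1745],
    [0, 0, 0, 0, 0.1745],
    [0, 0, 0, 0, 0.1745],
    [0, 0, 0, 0, 0.1745],
    [0, 0, 0, 0, 0.1745]
  ]
}}

```text
time_s: 18.12
eef_pos: [0.5089, 0.0916, 0.1732]
tcp_rot: [-2.031, -2.396, -0.001]
force: [0.0, -0.6, -0.5]
gripper_width: -0.0006
grip_force: 0.0
```

Request:
{"api": "carry_out", "payload": {
  "motion": [
    [0, 0, 0, 0, 0.1745],
    [0, 0, 0, 0, 0]
  ]
}}

```text
time_s: 18.38
eef_pos: [0.509, 0.0915, 0.1732]
tcp_rot: [-2.224, -2.218, -0.0]
force: [0.2, -0.4, -0.9]
gripper_width: 0.0003
grip_force: 0.0
```

Request:
{"api": "carry_out", "payload": {
  "motion": [
    [0, 0, 0, 4, 0],
    [0, 0, 0, 4, 0],
    [0, 0, 0, 2.6, 0],
    [0, 0, 0, 0.8, 0],
    [0, 0, 0, 0.4, 0]
  ]
}}

```text
time_s: 19.0
eef_pos: [0.5095, 0.091, 0.0555]
tcp_rot: [2.224, 2.218, 0.001]
force: [0.6, 0.7, 1.0]
gripper_width: -0.0
grip_force: 0.0
```

Request:
{"api": "carry_out", "payload": {
  "motion": [
    [0, 0, 0, 0.1, 0],
    [0, 0.4, 0, 0, 0],
    [0, 0.4, 0, 0, 0],
    [0, 0.3, 0, 0, 0]
  ]
}}

```text
time_s: 19.5
eef_pos: [0.5094, 0.1022, 0.0545]
tcp_rot: [2.226, 2.217, 0.001]
force: [0.0, 0.0, -0.7]
gripper_width: -0.0001
grip_force: 0.0
```

Request:
{"api": "carry_out", "payload": {
  "motion": [
    [0, 0.2, 0, 0, 0],
    [0, 0.2, 0, 0, 0],
    [0, 0.2, 0, 0, 0]
  ]
}}

```text
time_s: 19.88
eef_pos: [0.5093, 0.1079, 0.0542]
tcp_rot: [-2.226, -2.216, 0.0]
force: [0.5, 0.5, 0.1]
gripper_width: 0.0
grip_force: 0.0
```

Request:
{"api": "carry_out", "payload": {
  "motion": [
    [0, 0.2, 0, 0, 0],
    [0, 0.2, 0, 0, 0],
    [0, 0.1, 0, 0, 0]
  ]
}}

```text
time_s: 20.25
eef_pos: [0.5093, 0.1127, 0.0542]
tcp_rot: [2.226, 2.217, -0.001]
force: [0.6, -5.3, 0.7]
gripper_width: -0.0001
grip_force: 2.1
```

Request:
{"api": "carry_out", "payload": {
  "motion": [
    [0, 0.1, 0, 0, 0],
    [0, 0.1, 0, 0, 0],
    [0, 0.1, 0, 0, 0]
  ]
}}

```text
time_s: 20.62
eef_pos: [0.5094, 0.1157, 0.0542]
tcp_rot: [2.226, 2.216, -0.0]
force: [-0.1, -4.3, 1.4]
gripper_width: 0.0
grip_force: 2.1
```

Request:
{"api": "carry_out", "payload": {
  "motion": [
    [0, 0.1, 0, 0, 0],
    [0, 0.1, 0, 0, 0]
  ]
}}

```text
time_s: 20.88
eef_pos: [0.5094, 0.1179, 0.0542]
tcp_rot: [2.226, 2.216, -0.0]
force: [0.1, -3.6, -0.3]
gripper_width: -0.0001
grip_force: 2.2
```

Request:
{"api": "carry_out", "payload": {
  "motion": [
    [0, 0.05, 0, 0, 0],
    [0, 0.05, 0, 0, 0]
  ]
}}

```text
time_s: 21.12
eef_pos: [0.5093, 0.1188, 0.0542]
tcp_rot: [-2.226, -2.216, 0.0]
force: [0.4, -4.1, 0.7]
gripper_width: 0.0001
grip_force: 2.1
```

Sliding now with about 4 N; continue until it firms up.

Request:
{"api": "carry_out", "payload": {
  "motion": [
    [0, 0.05, 0, 0, 0],
    [0, 0.05, 0, 0, 0]
  ]
}}

```text
time_s: 21.38
eef_pos: [0.5094, 0.1195, 0.0542]
tcp_rot: [2.226, 2.216, -0.001]
force: [0.5, -10.8, 2.0]
gripper_width: 0.0
grip_force: 5.2
```

Request:
{"api": "carry_out", "payload": {
  "motion": [
    [0, 0.05, 0, 0, 0],
    [0, 0, 0, 0, 0]
  ]
}}

```text
time_s: 21.62
eef_pos: [0.5094, 0.1195, 0.0542]
tcp_rot: [2.226, 2.216, -0.002]
force: [0.4, -12.5, 0.9]
gripper_width: 0.0001
grip_force: 6.0
```

Request:
{"api": "carry_out", "payload": {
  "motion": [
    [0, 0.05, 0, 0, 0],
    [0, 0, 0, 0, 0]
  ]
}}

```text
time_s: 21.88
eef_pos: [0.5094, 0.1195, 0.0542]
tcp_rot: [2.225, 2.216, -0.003]
force: [0.3, -15.1, 2.0]
gripper_width: 0.0001
grip_force: 8.1
```

Request:
{"api": "carry_out", "payload": {
  "motion": [
    [0, -0.5, 0, 0, 0],
    [0, -1.5, 0, -2, 0],
    [0, -2, 0, -5, 0],
    [2, -4, 0, -5, 0],
    [4, -5, 0, 0, 0]
  ]
}}

```text
time_s: 22.5
eef_pos: [0.5107, -0.0087, 0.1767]
tcp_rot: [2.221, 2.215, 0.008]
force: [1.0, 0.8, -0.8]
gripper_width: 0.036
grip_force: 0.0
```

Request:
{"api": "carry_out", "payload": {
  "motion": [
    [5, -5, 0, 0, 0],
    [5, -5, 0, 0, 0],
    [5, -5, 0, 0, 0],
    [5, -5, 0, 0, 0],
    [5, -5, 0, 0, 0]
  ]
}}

```text
time_s: 23.12
eef_pos: [0.5078, -0.2595, 0.1731]
tcp_rot: [2.226, 2.216, 0.002]
force: [1.2, 0.4, -0.1]
gripper_width: 0.0501
grip_force: 0.0
```

Run:
```python
from h import *
b=capture("top"); cv2.imwrite("pics/t10.png",b[:,:,::-1]); s=capture("side"); cv2.imwrite("pics/s10.png",s[:,:,::-1])
print(observe()["eef_pos"])
print(hole(b,"top",(.509,.164,.083)),hole(s,guess=(.510,.166,.083)))
ys=np.arange(.1,.210,.002)
g=cv2.cvtColor(b,cv2.COLOR_RGB2GRAY).astype(np.float32)
for x in (.496,.522):
        p=pix("top",[[x,y,.083] for y in ys]).astype(np.float32)
        print(x,cv2.remap(g,p[:,:1],p[:,1:],cv2.INTER_LINEAR).ravel().round().astype(int).tolist())
u,v=pix("top",[.5095,.1655,.083])[0].round().astype(int); print(g[v-6:v+7,u-6:u+7].astype(int))
for c,im in(("top",b),("side",s)):
    for z,r in(("pin_head",outline_of("pin_head",c)),):
        for d in r[:2]:
            m=d["region"].astype(np.uint8); print(c,z,d["score"],d["position"],m.sum(),cv2.minAreaRect(cv2.findNonZero(m)))
```

```text
[ 0.50767628 -0.26185643  0.17296851]
((np.float64(169.39781055961248), np.float64(255.6223235025407)), array([510.27016362, 167.95031493]), np.float64(936.6134763217967)) ((np.float64(241.05687720422702), np.float64(323.39232022852315)), array([510.63278682, 168.30043487]), np.float64(985.611830155882))
0.496 [196, 197, 199, 196, 159, 118, 124, 124, 125, 124, 124, 125, 124, 91, 45, 81, 104, 106, 107, 106, 105, 105, 105, 105, 106, 105, 105, 106, 106, 105, 105, 106, 106, 107, 105, 106, 106, 105, 106, 106, 106, 106, 105, 105, 105, 104, 105, 105, 104, 93, 164, 214, 215, 213, 211]
0.522 [207, 208, 211, 191, 149, 139, 141, 143, 142, 142, 144, 147, 134, 90, 60, 81, 106, 109, 107, 107, 107, 107, 105, 105, 105, 105, 105, 106, 106, 107, 107, 106, 106, 106, 107, 105, 105, 106, 106, 105, 106, 106, 105, 106, 106, 105, 106, 105, 102, 102, 153, 203, 216, 213, 219]
[[105 106 106 105 106 108 106 106 106 107 107 106 105]
 [104 104 105 106 106 107 105 108 109 108 106 107 107]
 [107 107 110 108 103  89  80  91 104 109 107 108 106]
 [107 112 107  83  62  56  55  70  88 102 108 108 110]
 [108 110  91  61  54  60  85  97  88  96 109 107 107]
 [107 107  82  52  47  72  90  85  95 104 108 108 107]
 [110 104  74  51  52  80  92  87 102 110 108 108 110]
 [107 103  81  50  51  77  86  86 102 108 108 108 108]
 [109 111  91  53  45  76  89  87 102 107 106 104 108]
 [108 108 109  91  62  70  84  89  97 107 110 110 108]
 [106 107 106 110 110 102 100 106 109 108 106 107 106]
 [105 106 107 108 108 108 108 109 107 108 107 106 104]
 [107 104 106 106 105 107 105 107 106 107 105 107 106]]
side pin_head 0.61 [158.3, 403.4] 335 ((402.8599548339844, 157.47999572753906), (15.697771072387695, 23.334524154663086), 8.13010311126709)
```

Request:
{"api": "carry_out", "payload": {
  "motion": [
    [5, -4.4, 0.73, 0, 0],
    [5, -4.3, 0, 0, 0],
    [5, 0, 0, 0, 0.173],
    [5, 0, 0, 0, 0.173],
    [5, 0, 0, 0, 0.173]
  ]
}}

```text
time_s: 23.95
eef_pos: [0.5151, -0.3437, 0.173]
tcp_rot: [-2.724, -1.565, -0.001]
force: [-0.3, 0.4, 0.4]
gripper_width: 0.0503
grip_force: 0.0
```

Request:
{"api": "carry_out", "payload": {
  "motion": [
    [5, 0, 0, 0, 0.173],
    [5, 0, 0, 0, 0.173],
    [5, 0, 0, 0, 0.173],
    [5, 0, 0, 4, 0.172],
    [5, 0, 0, 2, 0]
  ]
}}

```text
time_s: 24.58
eef_pos: [0.5145, -0.3432, 0.1114]
tcp_rot: [-3.09, -0.555, 0.001]
force: [-0.6, -0.6, -0.1]
gripper_width: 0.0498
grip_force: 0.0
```

Run:
```python
from h import *
s0=observe();print(s0["eef_pos"],s0["tcp_rot"],s0["force"])
b=capture("side"); cv2.imwrite("pics/s11.png",b[:,:,::-1])
a=cv2.imread("pics/side0.png")[:,:,::-1]
d=np.abs(a.astype(int)-b).sum(2)
print("pred closed-tip px",pix("side",[*s0["eef_pos"][:2],s0["eef_pos"][2]+.0074+.006]), "head top",pix("side",[.515,-.349,.096]))
for r in range(118,176,3): print(r,d[r,380:436:3].tolist())
```

```text
[ 0.51453888 -0.34317314  0.11136734] [-3.09030882e+00 -5.54841603e-01  1.41961598e-03] [-0.57852747 -0.55327507 -0.12725443]
pred closed-tip px [[407.04381275 138.00800239]] head top [[405.95596879 148.00939038]]
118 [17, 9, 17, 9, 9, 17, 7, 32, 153, 141, 78, 111, 165, 129, 6, 10, 9, 3, 10]
121 [24, 3, 20, 20, 17, 11, 12, 10, 137, 146, 112, 158, 183, 84, 9, 8, 9, 8, 19]
124 [4, 23, 6, 12, 17, 6, 8, 5, 165, 171, 159, 169, 69, 7, 6, 8, 20, 16, 4]
127 [14, 7, 19, 12, 19, 11, 12, 28, 170, 170, 177, 187, 38, 15, 8, 10, 16, 16, 23]
130 [12, 7, 8, 6, 13, 10, 4, 67, 192, 166, 172, 170, 23, 9, 12, 6, 14, 12, 19]
133 [1, 9, 7, 19, 12, 20, 19, 95, 143, 115, 130, 162, 14, 12, 6, 20, 8, 6, 4]
136 [16, 6, 13, 12, 23, 9, 4, 57, 83, 176, 163, 86, 6, 15, 11, 10, 18, 15, 10]
139 [19, 21, 12, 22, 17, 5, 18, 90, 99, 202, 107, 16, 19, 8, 7, 17, 9, 17, 10]
142 [18, 15, 15, 22, 10, 16, 16, 90, 127, 167, 65, 6, 27, 2, 12, 9, 7, 16, 5]
145 [21, 13, 18, 4, 11, 7, 15, 67, 148, 144, 52, 7, 17, 12, 17, 10, 5, 6, 10]
148 [2, 4, 12, 3, 5, 5, 7, 63, 14, 38, 6, 19, 6, 5, 5, 14, 11, 6, 9]
151 [22, 7, 10, 11, 15, 20, 8, 10, 22, 6, 67, 12, 11, 5, 20, 7, 14, 16, 8]
154 [20, 7, 19, 12, 13, 15, 5, 9, 9, 16, 30, 9, 15, 14, 21, 21, 8, 26, 76]
157 [16, 25, 9, 22, 14, 9, 13, 14, 10, 3, 10, 13, 6, 9, 11, 1, 58, 99, 108]
160 [21, 10, 9, 8, 11, 5, 25, 10, 7, 1, 8, 14, 6, 17, 26, 2, 46, 74, 76]
163 [6, 14, 11, 8, 16, 7, 17, 9, 18, 12, 5, 13, 29, 112, 63, 16, 13, 13, 7]
166 [14, 10, 14, 12, 9, 10, 14, 16, 14, 13, 10, 11, 6, 22, 11, 9, 3, 10, 30]
169 [14, 10, 15, 17, 14, 8, 12, 10, 6, 7, 25, 16, 12, 21, 5, 5, 1, 74, 96]
172 [26, 19, 15, 13, 12, 10, 8, 13, 5, 7, 12, 15, 24, 31, 14, 23, 3, 82, 101]
175 [13, 8, 12, 11, 6, 17, 7, 15, 22, 17, 21, 11, 5, 10, 11, 15, 3, 94, 68]
```

Request:
{"api": "carry_out", "payload": {
  "motion": [
    [5, -0.14, 0.57, 0, 0],
    [5, 0, 0, 1.5, 0],
    [5, 0, 0, 1.5, 0],
    [5, 0, 0, 0, 0]
  ]
}}

```text
time_s: 25.12
eef_pos: [0.5146, -0.3505, 0.0815]
tcp_rot: [-3.09, -0.556, 0.003]
force: [0.6, -0.2, 0.7]
gripper_width: 0.0497
grip_force: 0.0
```

Request:
{"api": "carry_out", "payload": {
  "motion": [
    [5, 0, 0, 0.8, 0],
    [5, 0, 0, 0.8, 0],
    [5, 0, 0, 0, 0]
  ]
}}

```text
time_s: 25.5
eef_pos: [0.515, -0.3509, 0.0663]
tcp_rot: [-3.091, -0.557, 0.001]
force: [-0.5, 0.2, -0.4]
gripper_width: 0.0505
grip_force: 0.0
```

Request:
{"api": "carry_out", "payload": {
  "motion": [
    [5, 0, 0, 0.5, 0],
    [5, 0, 0, 0.4, 0],
    [5, 0, 0, 0, 0]
  ]
}}

```text
time_s: 25.88
eef_pos: [0.5151, -0.3509, 0.0577]
tcp_rot: [-3.091, -0.557, 0.001]
force: [0.1, 0.2, -0.2]
gripper_width: 0.0501
grip_force: 0.0
```

Request:
{"api": "carry_out", "payload": {
  "motion": [
    [2.6, 0, 0, 0, 0],
    [2.0, 0, 0, 0, 0],
    [2.0, 0, 0, 0, 0]
  ],
  "newtons": 40
}}

```text
time_s: 26.25
eef_pos: [0.5153, -0.3511, 0.0581]
tcp_rot: [3.092, 0.557, 0.0]
force: [0.7, 0.6, -0.4]
gripper_width: 0.02
grip_force: 0.0
```

Request:
{"api": "carry_out", "payload": {
  "motion": [
    [0.5, 0, 0, 0, 0],
    [0.5, 0, 0, 0, 0],
    [0.5, 0, 0, 0, 0],
    [0.5, 0, 0, 0, 0]
  ]
}}

```text
time_s: 26.75
eef_pos: [0.5153, -0.3512, 0.0582]
tcp_rot: [3.092, 0.557, 0.0]
force: [-1.1, -0.1, 3.8]
gripper_width: 0.0153
grip_force: 39.3
```

Request:
{"api": "carry_out", "payload": {
  "motion": [
    [0.5, 0, 0, -1, 0],
    [0.5, 0, 0, -3, 0],
    [0.5, 0, 0, -4, 0],
    [0.5, 0, 0, -4, 0],
    [0.5, 0, 0, 0, 0]
  ],
  "newtons": 50
}}

```text
time_s: 27.38
eef_pos: [0.5164, -0.3519, 0.1816]
tcp_rot: [3.088, 0.556, 0.006]
force: [0.5, 0.5, -2.0]
gripper_width: 0.0155
grip_force: 49.4
```

Request:
{"api": "carry_out", "payload": {
  "motion": [
    [0.5, 1.585, -4.42, 0, 0],
    [0.5, 1.585, -4.42, 0, 0],
    [0.5, 1.585, -4.42, 0, 0],
    [0.5, 1.585, -4.42, 0, 0],
    [0.5, 1.585, -4.42, 0, 0]
  ]
}}

```text
time_s: 28.0
eef_pos: [0.5117, -0.1147, 0.1772]
tcp_rot: [-3.091, -0.556, 0.002]
force: [-0.2, -0.8, -1.0]
gripper_width: 0.0154
grip_force: 49.4
```

Request:
{"api": "carry_out", "payload": {
  "motion": [
    [0.5, 1.585, -4.42, 0, 0],
    [0.5, 1.585, -4.42, 0, 0],
    [0.5, 1.585, -4.42, 0, 0],
    [0.5, 1.585, -4.42, 0, 0],
    [0.5, 1.585, -4.42, 0, 0]
  ]
}}

```text
time_s: 28.62
eef_pos: [0.5089, 0.1199, 0.1772]
tcp_rot: [-3.092, -0.557, 0.002]
force: [0.4, -1.4, -1.1]
gripper_width: 0.015
grip_force: 49.4
```

Request:
{"api": "carry_out", "payload": {
  "motion": [
    [0.5, 1.585, -4.42, 0, 0],
    [0.5, 0, 0, 0, 0],
    [0.5, 0, 0, 0, 0]
  ]
}}

```text
time_s: 29.0
eef_pos: [0.5086, 0.165, 0.1774]
tcp_rot: [3.091, 0.557, -0.002]
force: [-0.7, -0.3, -1.4]
gripper_width: 0.0153
grip_force: 49.6
```

Request:
{"api": "carry_out", "payload": {
  "motion": [
    [0.5, 0, 0, 2, 0],
    [0.5, 0, 0, 1.4, 0],
    [0.5, 0, 0, 0, 0],
    [0.5, 0, 0, 0, 0]
  ]
}}

```text
time_s: 29.5
eef_pos: [0.5094, 0.1651, 0.1444]
tcp_rot: [-3.092, -0.556, -0.001]
force: [-0.3, -0.0, -1.8]
gripper_width: 0.0153
grip_force: 49.5
```

Run:
```python
from h import *
s0=observe();print(s0["eef_pos"])
b=capture("side"); cv2.imwrite("pics/s12.png",b[:,:,::-1])
x,y,z=s0["eef_pos"]
zs=[.093,.097,.107,.117,.127,.137]
print([pix("side",[x,y,q])[0].round(1).tolist() for q in zs],"hole",pix("side",[.5095,.1655,.083]))
g=cv2.cvtColor(b,cv2.COLOR_RGB2GRAY).astype(int)
print(list(range(226,258)))
for r in range(292,334): print(r,g[r,226:258].tolist())
```

```text
[0.5093642  0.16511734 0.14440741]
[[242.7, 318.6], [242.5, 317.1], [242.0, 313.2], [241.5, 309.2], [241.0, 305.2], [240.5, 301.0]] hole [[242.86987053 322.51582667]]
[226, 227, 228, 229, 230, 231, 232, 233, 234, 235, 236, 237, 238, 239, 240, 241, 242, 243, 244, 245, 246, 247, 248, 249, 250, 251, 252, 253, 254, 255, 256, 257]
292 [42, 44, 40, 46, 40, 41, 46, 44, 40, 45, 44, 39, 52, 68, 87, 104, 112, 107, 92, 73, 64, 65, 92, 147, 209, 230, 230, 220, 195, 162, 143, 138]
293 [46, 43, 43, 44, 45, 44, 43, 41, 44, 42, 45, 44, 50, 68, 95, 108, 112, 110, 93, 72, 61, 67, 89, 145, 205, 225, 218, 193, 161, 145, 136, 137]
294 [48, 37, 41, 43, 42, 35, 45, 41, 40, 45, 43, 43, 49, 68, 93, 108, 114, 113, 96, 78, 66, 64, 80, 131, 187, 205, 190, 162, 145, 139, 137, 139]
295 [57, 54, 45, 47, 47, 43, 43, 43, 42, 41, 43, 43, 46, 64, 92, 110, 114, 112, 95, 76, 67, 62, 73, 115, 161, 171, 158, 146, 139, 136, 139, 137]
296 [80, 65, 58, 46, 46, 41, 40, 48, 38, 42, 43, 42, 49, 65, 92, 105, 114, 113, 99, 82, 65, 61, 69, 95, 127, 142, 141, 140, 139, 136, 138, 142]
297 [104, 84, 72, 55, 45, 46, 44, 44, 46, 44, 43
[... 5041 characters left out ...]
 114, 112, 113, 107, 106, 113, 141, 183]
330 [110, 112, 111, 114, 111, 112, 111, 110, 112, 113, 113, 110, 112, 111, 113, 115, 110, 112, 111, 111, 113, 113, 111, 112, 114, 114, 109, 107, 109, 137, 179, 215]
331 [112, 114, 109, 111, 112, 112, 113, 112, 111, 112, 113, 114, 114, 111, 111, 111, 112, 111, 110, 112, 111, 114, 114, 111, 112, 110, 108, 111, 135, 174, 214, 228]
332 [110, 110, 109, 113, 112, 114, 112, 114, 112, 112, 111, 113, 112, 113, 111, 113, 112, 112, 111, 113, 111, 111, 112, 112, 112, 108, 113, 140, 177, 214, 228, 232]
333 [111, 113, 112, 110, 113, 113, 112, 115, 113, 116, 112, 112, 111, 110, 110, 109, 108, 112, 111, 112, 109, 114, 112, 111, 107, 116, 143, 183, 216, 230, 233, 230]
```

Request:
{"api": "carry_out", "payload": {
  "motion": [
    [0.5, -0.1, -0.02, 0, 0],
    [0.5, 0, 0, 0.7, 0],
    [0.5, 0, 0, 0.3, 0],
    [0.5, 0, 0, 0.2, 0],
    [0.5, 0, 0, 0, 0]
  ]
}}

```text
time_s: 30.18
eef_pos: [0.508, 0.1652, 0.1318]
tcp_rot: [3.092, 0.557, -0.0]
force: [-0.1, -0.4, -1.0]
gripper_width: 0.0151
grip_force: 49.5
```

Request:
{"api": "carry_out", "payload": {
  "motion": [
    [0.5, 0, 0, 0.2, 0],
    [0.5, 0, 0, 0.2, 0]
  ]
}}

```text
time_s: 30.42
eef_pos: [0.5081, 0.1652, 0.1279]
tcp_rot: [-3.092, -0.557, -0.0]
force: [0.2, -0.4, -1.2]
gripper_width: 0.0151
grip_force: 49.5
```

Request:
{"api": "carry_out", "payload": {
  "motion": [
    [0.5, 0, 0, 0.2, 0],
    [0.5, 0, 0, 0.2, 0]
  ]
}}

```text
time_s: 30.68
eef_pos: [0.5081, 0.1652, 0.1239]
tcp_rot: [-3.092, -0.557, 0.0]
force: [1.1, 0.4, -0.7]
gripper_width: 0.0156
grip_force: 49.5
```

Request:
{"api": "carry_out", "payload": {
  "motion": [
    [0.5, 0, 0, 0.2, 0],
    [0.5, 0, 0, 0.2, 0]
  ]
}}

```text
time_s: 30.92
eef_pos: [0.5081, 0.1652, 0.1198]
tcp_rot: [-3.092, -0.557, 0.0]
force: [-0.1, -0.1, -0.4]
gripper_width: 0.0152
grip_force: 49.5
```

Request:
{"api": "carry_out", "payload": {
  "motion": [
    [0.5, 0, 0, 0.2, 0],
    [0.5, 0, 0, 0.2, 0]
  ]
}}

```text
time_s: 31.18
eef_pos: [0.5081, 0.1652, 0.1159]
tcp_rot: [-3.092, -0.557, 0.0]
force: [0.4, 0.6, -0.9]
gripper_width: 0.0155
grip_force: 49.5
```

Request:
{"api": "carry_out", "payload": {
  "motion": [
    [0.5, 0, 0, 0.2, 0],
    [0.5, 0, 0, 0.2, 0]
  ]
}}

```text
time_s: 31.42
eef_pos: [0.5081, 0.1652, 0.1119]
tcp_rot: [3.092, 0.557, 0.0]
force: [-0.5, -0.1, -1.3]
gripper_width: 0.0147
grip_force: 49.6
```

Request:
{"api": "carry_out", "payload": {
  "motion": [
    [0.5, 0, 0, 0.2, 0],
    [0.5, 0, 0, 0.1, 0]
  ]
}}

```text
time_s: 31.68
eef_pos: [0.5081, 0.1652, 0.1089]
tcp_rot: [3.092, 0.557, 0.0]
force: [0.5, -0.6, -0.9]
gripper_width: 0.0147
grip_force: 49.6
```

Request:
{"api": "carry_out", "payload": {
  "motion": [
    [0.5, 0, 0, 0.1, 0],
    [0.5, 0, 0, 0.1, 0]
  ]
}}

```text
time_s: 31.92
eef_pos: [0.5081, 0.1652, 0.107]
tcp_rot: [3.092, 0.557, 0.0]
force: [1.0, -0.1, 0.6]
gripper_width: 0.0152
grip_force: 49.6
```

Request:
{"api": "carry_out", "payload": {
  "motion": [
    [0.5, 0, 0, 0.1, 0],
    [0.5, 0, 0, 0.1, 0]
  ]
}}

```text
time_s: 32.17
eef_pos: [0.5082, 0.1652, 0.1051]
tcp_rot: [3.092, 0.557, 0.001]
force: [0.4, -2.7, 1.0]
gripper_width: 0.0155
grip_force: 49.8
```

Request:
{"api": "carry_out", "payload": {
  "motion": [
    [0.5, 0, 0, 0.1, 0],
    [0.5, 0, 0, 0.1, 0]
  ]
}}

```text
time_s: 32.42
eef_pos: [0.5084, 0.1651, 0.1031]
tcp_rot: [3.092, 0.557, 0.001]
force: [1.4, -3.6, 1.2]
gripper_width: 0.0156
grip_force: 49.8
```

Request:
{"api": "carry_out", "payload": {
  "motion": [
    [0.5, 0, 0, 0.1, 0],
    [0.5, 0, 0, 0.1, 0]
  ]
}}

```text
time_s: 32.67
eef_pos: [0.5083, 0.1651, 0.1011]
tcp_rot: [3.092, 0.557, 0.001]
force: [2.5, -3.5, 1.6]
gripper_width: 0.0153
grip_force: 49.9
```

Request:
{"api": "carry_out", "payload": {
  "motion": [
    [0.5, 0.01, 0.05, 0.1, 0],
    [0.5, 0, 0, 0.2, 0],
    [0.5, 0, 0, 0.2, 0]
  ]
}}

```text
time_s: 33.05
eef_pos: [0.5084, 0.1648, 0.0959]
tcp_rot: [-3.092, -0.557, -0.0]
force: [2.5, -2.4, 1.1]
gripper_width: 0.0155
grip_force: 49.7
```

Request:
{"api": "carry_out", "payload": {
  "motion": [
    [0.5, 0, 0, 0.2, 0],
    [0.5, 0, 0, 0.2, 0]
  ]
}}

```text
time_s: 33.3
eef_pos: [0.5084, 0.1648, 0.0918]
tcp_rot: [-3.092, -0.557, -0.0]
force: [2.4, -2.3, 0.1]
gripper_width: 0.0152
grip_force: 49.7
```

Request:
{"api": "carry_out", "payload": {
  "motion": [
    [0.5, 0, 0, 0.15, 0],
    [0.5, 0, 0, 0, 0]
  ]
}}

```text
time_s: 33.55
eef_pos: [0.5083, 0.1648, 0.0903]
tcp_rot: [-3.092, -0.557, 0.0]
force: [3.1, -1.5, -2.6]
gripper_width: 0.0151
grip_force: 49.4
```

Request:
{"api": "carry_out", "payload": {
  "motion": [
    [0.5, 0, 0, 0.1, 0],
    [0.5, 0, 0, 0, 0]
  ]
}}

```text
time_s: 33.8
eef_pos: [0.5083, 0.1648, 0.0895]
tcp_rot: [-3.092, -0.557, -0.0]
force: [3.4, -1.2, -1.8]
gripper_width: 0.0152
grip_force: 49.6
```

Request:
{"api": "carry_out", "payload": {
  "motion": [
    [0.5, 0, 0, 0.05, 0],
    [0.5, 0, 0, 0, 0]
  ]
}}

```text
time_s: 34.05
eef_pos: [0.5084, 0.1648, 0.0891]
tcp_rot: [-3.092, -0.557, -0.0]
force: [2.2, -1.2, 1.7]
gripper_width: 0.0153
grip_force: 50.1
```

Request:
{"api": "carry_out", "payload": {
  "motion": [
    [0.5, 0, 0, 0.05, 0],
    [0.5, 0, 0, 0, 0]
  ]
}}

```text
time_s: 34.3
eef_pos: [0.5084, 0.1648, 0.0891]
tcp_rot: [-3.092, -0.557, -0.0]
force: [-0.0, -2.6, 9.2]
gripper_width: 0.0154
grip_force: 51.2
```

Request:
{"api": "carry_out", "payload": {
  "motion": [
    [2.2, 0, 0, 0, 0],
    [3.5, 0, 0, 0, 0],
    [4.5, 0, 0, 0, 0],
    [4.5, 0, 0, -1, 0],
    [4.5, 0, 0, -3, 0]
  ]
}}

```text
time_s: 34.92
eef_pos: [0.5076, 0.1646, 0.1284]
tcp_rot: [3.092, 0.557, -0.004]
force: [-0.1, 1.0, 0.3]
gripper_width: 0.0452
grip_force: 0.0
```

Request:
{"api": "carry_out", "payload": {
  "motion": [
    [4.5, 0, 0, -4, 0],
    [4.5, 0, 0, -4, 0],
    [4.5, -1.6, 4.7, 0, 0],
    [4.5, -1.6, 4.7, 0, 0],
    [4.5, -1.6, 4.7, 0, 0]
  ]
}}

```text
time_s: 35.55
eef_pos: [0.5124, 0.0145, 0.2093]
tcp_rot: [3.092, 0.557, 0.001]
force: [0.8, 0.3, -0.6]
gripper_width: 0.0451
grip_force: 0.0
```

Request:
{"api": "carry_out", "payload": {
  "motion": [
    [4.5, -1.6, 4.7, 0, 0],
    [4.5, -1.6, 4.7, 0, 0],
    [4.5, -1.6, 4.7, 0, 0],
    [4.5, 0, 0, 0, 0]
  ]
}}

```text
time_s: 36.05
eef_pos: [0.5166, -0.1356, 0.209]
tcp_rot: [3.092, 0.551, 0.001]
force: [0.1, 0.4, 0.7]
gripper_width: 0.045
grip_force: 0.0
```

Run:
```python
from h import *
s0=observe();print(s0["eef_pos"],s0["force"])
b=capture("top");cv2.imwrite("pics/t13.png",b[:,:,::-1]);s=capture("side");cv2.imwrite("pics/s13.png",s[:,:,::-1])
for c in("top","side"):
    for n in("pin_head","shortpin_head","weight_center","jar_center"):
        print(c,n,[(np.round(d["position"]),round(d["score"],2)) for d in boxes_of(n,c)][:2])
    print(c,"pred head top seated",pix(c,[[.5098,.1655,.127],[.5098,.1655,.107],[.5098,.1655,.147]]).round(1).tolist())
for d in outline_of("pin_head","top")[:1]+outline_of("pin_head","side")[:1]:
    m=d["region"];r,c=np.nonzero(m);print(r.min(),r.max(),c.min(),c.max(),m.sum(),d["score"])
print("side seated corners",[pix("side",[.5098+a*.014-e*.0055*.34*0,.1655+e*.0,z])[0].round(1).tolist() for a in(-1,1) for e in(0,) for z in(.087,.127)])
```

```text
[ 0.51661521 -0.13558586  0.20904686] [0.09483501 0.35316069 0.698702  ]
top pin_head [(array([254., 167.]), 0.79)]
top shortpin_head []
top weight_center [(array([163., 320.]), 0.65)]
top jar_center [(array([150., 145.]), 0.91)]
top pred head top seated [[165.5, 254.3], [167.9, 255.0], [163.1, 253.5]]
side pin_head [(array([318., 240.]), 0.78)]
side shortpin_head [(array([183., 384.]), 0.55)]
side weight_center [(array([191., 265.]), 0.76)]
side jar_center [(array([295., 111.]), 0.73)]
side pred head top seated [[240.6, 305.2], [241.6, 313.2], [239.6, 296.9]]
247 263 162 176 212 0.56
301 330 229 252 550 0.88
side seated corners [[249.6, 325.9], [248.0, 310.2], [235.5, 316.0], [233.4, 300.3]]
```

```bash
python3 -c "
from plant import *
print(sign_off())"
```

```text
the job is handed in; nothing more can be done
None
```

The job is handed in: the three slabs are pushed home against the end stop, and the long pin is down through all of them with its collar on the top slab and released. My pushes peaked at about 28 N. The short pin, larger knob weight and jar were not touched. Sign-off did not return a verdict.

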